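# Key the coil former and zero the turns counter

### The job

Get the coil winder ready for a new coil: take the brass taper key out of its black rack and drive it along the flat of the steel arbor, thin end first, into the slot of the white coil former until it is firmly tight. Then turn the turns counter's reset knob anticlockwise all the way back to its zero stop. Leave the screwdriver, jar and circuit board alone.

Things in the scene. Friction and masses are not known exactly. Their poses are not given: they have to be found in the camera images.
- mouth (a point): Mouth of the slot in the white square coil former: mid-width, on the arbor's flat top, 75 mm above the bench, in the former's outer face. x axis level along the arbor into the slot, z up. Slot 22 mm wide, flared to about 26 at the mouth; its roof slopes down 1:10, from 18 mm above the flat at the mouth to 11 mm at the far end, 70 mm in, where it is open. Arbor 40 mm wide, sticks out 120 mm to -x.
- winder: Coil winder, fixed; origin on the bench straight below mouth, same axes. The white former spans x 0 to 70 mm, 108 mm wide, top 118 mm above the bench. The spindle nose begins at x 122 mm, then the grey headstock, 140 mm high. Above the bare arbor all is free.
- key_mid (a point): Middle of the loose brass taper key (about 300 g), 10 mm above its flat underside. x axis points along the key to the thin nose, z up. 130 mm long (65 to each side), 18 mm wide. Head: the last 20 mm at -x, 34 mm high. Blade: the other 110 mm, height 21 mm at the head falling 1:10 to 10 mm at the nose.
- key: The same key, origin on its underside. It wedges and stops, tight, with its nose 80 mm in from the mouth (key_mid 15 mm past it), pushed with 10 to 15 N; let go, it stays put. Fingers on the blade would meet the former before that: lay its nose in the slot, let go, take it again by the head and push.
- rack: Black key rack, fixed, 150 by 44 mm, origin at the centre of its underside, x axis along the key to its nose. Floor 6 mm thick, open at the front and sides; the pocket over the key's head (x -75 to -12 mm) is 24 mm wide inside, 40 outside, roof underside 44 and top 49 mm above the bench. Grip the blade in front of it and draw the key out about 60 mm, nose first, before lifting.
- zero_knob (a joint): Angle of the counter's reset knob from its zero stop, in rad: 0 at the stop, growing clockwise seen from above (up to 4.5). Friction about 0.06 N m; it stays where it is left. Resetting turns it anticlockwise; more than one grasp is needed.
- knob_grip (a point): On the upright axis of the reset knob, half-way up its grip bar, 78 mm above the bench. Grey bar 60 mm long, 16 wide, 28 high (14 above and below this point) on a 62 mm aluminium disc. The bar lies along this point's x axis, which turns with the knob; its orange end (-x) points to the red zero mark at the stop.
- counter: Turns counter, fixed: white box 100 by 100 mm, 55 mm high, black dial on top with a red zero mark at its -x edge; origin at the centre of its underside.
- driver: Bystander: loose screwdriver, 170 mm long, lying on the bench left of the middle near the robot.
- flux_jar: Bystander: small jar, 56 mm wide and 65 mm high, standing at the near left.
- board: Bystander: green circuit board, 120 by 85 mm, 18 mm high, on the far side of the bench.
Not all that is in view belongs to the job. Of the things like the counter, leave any that is turquoise; of the rest the smaller one is meant.

How it is judged:
By the outcome, as a careful person would: the job done as asked, in the order asked, and still so for the second after the job is handed in, with the robot touching nothing.
It also fails if it takes over 72 s, if anything falls off the work surface, if the arm or the gripper's body presses on something with over 40 N, if the wrist force passes 120 N, or if a joint passes its speed limit or range.

### The arm

A 7-joint arm with a two-finger parallel gripper is mounted at the origin on the work surface. World frame = base frame: x ahead of the robot, y to its left, z up, the work surface at z = 0. Lengths are in m, angles in rad, forces in N, time in s.
With the tool pointing down it reaches from about 0.35 to 0.9 m from the base axis. Payload 8.1 kg.
Tool frame: the origin (TCP) lies on the centre line of the jaws, within the pads' length; the fingertips stand 14 mm ahead of it and the grasp point (between the pads) lies 5 mm behind it; z points along the fingers, y is the line along which they close (so a half turn about z gives the same grasp; the last joint's range is limited). The gripper opens to 85 mm and grips with 20 to 120 N. Pads are 22 mm wide; open, the fingers measure 114 mm over their backs; the gripper's body (76 mm by 85 mm) begins 54 mm behind the grasp point. The pads swing forward as they close: fully open they stand 13 mm farther back than shut.
Start: joints at [-1.299, 0.434, 0.025, 1.573, -0.012, 1.134, -0.075], TCP at [0.229, 0.582, 0.245] pointing down, gripper open.
Joint ranges: [-2.62, 2.62], [-0.44, 2.09], [-1.27, 1.32], [0.08, 2.57], [-1.32, 4.46], [0.12, 2], [-2.74, 2.74]. Speed limits (rad/s): [2.22, 2.22, 3.01, 3.01, 3.14, 3.14, 3.14].

### API

Orientations are given as [roll, pitch, yaw] about the fixed x, y, z axes, in that order (R = Rz(yaw) Ry(pitch) Rx(roll)).
In Python, from bench import bot, optics, ticket, nets gives the robot as it stands. The module is installed in compiled form; this text tells all that it offers.
- The arm moves only by the shell command python3 -m pendant 'ROWS' [OPENING] [FORCE]. ROWS is JSON, a list that holds one entry, the list of rows, each a list of 6 numbers: the shift along the world's x, y, z in mm, then the turn, a rotation vector about the world's x, y, z in rad. A call has 1 to 20 rows; each row is the pose to reach, as a shift and turn from the pose commanded when the call began; what a row does not reach only later rows make up. A row lasts 1/10 s, in which the tool goes at most 50 mm and 8.59 degrees, less where a joint would pass 70% of its speed; a pose out of reach is approached as far as the arm can. A call with a gripper value outside its range is refused whole. OPENING is the finger opening in mm, from 0 to 85.4, set as the call begins (- or left out, the last holds). The fingers move at their own pace and stop on an object; FORCE is the grip in N (left out, the last holds). Time passes only in rows, so rows that repeat a pose let the fingers close. It gives the time, the measured TCP pose, the force, the opening and the grip force at its end, in the units of the state.
- bot.get_state(): the state, without advancing time (a new reading comes with each control period).
- optics.read_camera(name): name is "scene" or "top" or "wrist"; returns (picture, depth): 400x640x3 uint8, red, green, blue; 400x640 float32, m along the optical axis (not along the pixel's ray), 0 where there is no reading.
- optics.camera_model(name): a dict with "fx", "fy", "cx", "cy" (pixels), "k1" (the pictures are not rectified: a ray, as slopes to the right and down, at radius r is drawn at 1 + k1 r^2 times it, then the intrinsics apply), "rvec" (rotation vector, rad) and "tvec" (3), from world to camera coordinates, as OpenCV has them. Camera axes: x right, y down, z forward; pixel columns grow to the right and rows downward; lengths in m; the calibration is good to about 2 mm. A picture is of the moment at which its call begins: read the wrist's pose just before it. camera_model takes no time and is no camera call; for the wrist camera it gives the pose at the moment of the call.
- ticket.hand_in(): hands the job in; it is judged then, once.
Trained networks look in the newest picture that a camera, given by its name, has taken for a name from the list of things; names that differ only in an ending like _2 or _b are one class to them, and where a whole thing is asked for, a point or a joint stands for the part that bears it (a point fixed in the world has none). Each returns a list of dicts, best first, with "score" (0 to 1); they miss things now and then, are a little off and sometimes report something else, mostly with a low value. They report only what shows in the picture. A call takes as long as a camera call. They do not tell look-alikes from the thing itself.
- nets.boxes_of(camera, query): "rect" ([centre column, centre row, width, height] in pixels, round what is visible of it).
- nets.pinpoint(camera, query): "centre" ([column, row] in pixels: a listed point, or the origin of a listed thing).
The state is a dict: "clock": time; "joints": joint angles; "qd": joint speeds; "joint_torque": joint torques, N m; "eef_pos": TCP position; "ee_rot": TCP orientation; "ft_force": force on the tool from outside, world axes, zero at the start; "moment": the same for the moment, N m; "grip_width": finger opening in m; "finger_force": force on a finger pad.
Only numpy, scipy, OpenCV 4.12 (cv2) and the standard library are available. Lean on these libraries where they do the work, as an engineer would, in place of code of your own. Each camera call takes 0.05 s, during which the arm holds its last target. There are 200 camera calls.

## Working session

There is one attempt and no reset: what is moved stays moved. The work goes in short steps, Python scripts to look and compute and a shell command to move; the robot and the scene stay as the last step left them, time stands still between calls to the robot, and variables do not carry over. Pictures are saved under pics/ and viewed, at most 10 in all, crops included, and the job is handed in when it is done.

```bash
mkdir -p pics; cat > h.py <<'E'
import numpy as np, cv2
from bench import bot, optics, ticket, nets
from scipy.spatial.transform import Rotation as Rn
def ray(cam,m,px):
    K=np.array([[m['fx'],0,m['cx']],[0,m['fy'],m['cy']],[0,0,1.]])
    u=cv2.undistortPoints(np.array([[px]],float),K,np.array([m['k1'],0,0,0.]))[0,0]
    R=cv2.Rodrigues(np.array(m['rvec'],float))[0]; t=np.array(m['tvec'],float).ravel()
    return R,t,np.array([u[0],u[1],1.])
def at_z(cam,px,z,m=None):
    m=m or optics.camera_model(cam); R,t,d=ray(cam,m,px)
    o=-R.T@t; w=R.T@d; return o+w*(z-o[2])/w[2]
def at_d(cam,px,depth,m=None):
    m=m or optics.camera_model(cam); R,t,d=ray(cam,m,px)
    return R.T@(d*depth-t)
def cloud(cam,D,m=None):
    m=m or optics.camera_model(cam)
    K=np.array([[m['fx'],0,m['cx']],[0,m['fy'],m['cy']],[0,0,1.]])
    v,u=np.mgrid[:D.shape[0],:D.shape[1]]
    p=cv2.undistortPoints(np.stack([u,v],-1).reshape(-1,1,2).astype(float),K,np.array([m['k1'],0,0,0.])).reshape(*D.shape,2)
    P=np.dstack([p,np.ones(D.shape)])*D[...,None]
    R=cv2.Rodrigues(np.array(m['rvec'],float))[0]; t=np.array(m['tvec'],float).ravel()
    return (P-t)@R
def save(n,im): cv2.imwrite('pics/'+n+'.png',cv2.cvtColor(im,cv2.COLOR_RGB2BGR))
E
python3 - <<'E'
from h import *
print(bot.get_state())
for c in['top','scene']:
    im,D=optics.read_camera(c); save(c,im)
    np.savez(c,im=im,D=D)
    for q in ['mouth','key_mid','rack','knob_grip','counter','winder']:
        for r in nets.pinpoint(c,q)[:3]:
            u,v=r['centre']; d=D[int(v),int(u)] if 0<=v<400 and 0<=u<640 else 0
            print(c,q,np.round(r['centre']),round(r['score'],2),np.round(at_d(c,r['centre'],d),3))
E
```

```text
{'clock': 0.0, 'joints': array([-1.2986029 ,  0.43522742,  0.02494541,  1.57405826, -0.01158471,
        1.13396593, -0.07510879]), 'qd': array([-1.47539281e-04, -5.48446340e-04,  9.55604465e-05, -7.76268127e-04,
        8.41461424e-04,  2.73704434e-03, -3.37673699e-04]), 'joint_torque': array([ 5.01851991e-04, -6.70484018e+01,  1.02517895e+00, -3.16211593e+01,
        1.54916220e-02,  1.27189924e-02,  2.71615136e-05]), 'eef_pos': array([0.22867294, 0.58117844, 0.24453788]), 'ee_rot': array([-3.14008487e+00,  1.40638707e-04,  2.76675263e+00]), 'ft_force': array([-0.58243525, -0.17456795, -0.2030676 ]), 'moment': array([-0.00939299, -0.0293767 ,  0.01236158]), 'finger_force': 0.0, 'grip_width': 0.08533287007139376}
top mouth [265. 148.] 0.71 [0.58  0.107 0.075]
top key_mid [417. 148.] 0.51 [ 0.59  -0.25   0.021]
top rack [420. 151.] 0.65 [ 0.584 -0.258  0.022]
top knob_grip [451. 216.] 0.96 [ 0.425 -0.306  0.091]
top knob_grip [478. 301.] 0.79 [ 0.244 -0.355  0.116]
top knob_grip [380. 242.] 0.72 [ 0.37  -0.149  0.09 ]
top counter [464. 295.] 0.78 [ 0.252 -0.335  0.084]
top counter [419. 144.] 0.74 [ 0.606 -0.259  0.007]
top counter [374. 242.] 0.68 [ 0.367 -0.138  0.07 ]
top winder [269. 160.] 0.91 [0.552 0.097 0.076]
scene mouth [372. 232.] 0.83 [0.626 0.099 0.112]
scene key_mid [242. 233.] 0.53 [ 0.593 -0.262  0.019]
scene rack [242. 238.] 0.92 [ 0.603 -0.259  0.009]
scene rack [244. 239.] 0.27 [ 0.602 -0.255  0.007]
scene knob_grip [244. 141.] 0.8 [ 0.26  -0.356  0.116]
scene knob_grip [300. 178.] 0.6 [ 0.391 -0.139  0.09 ]
scene knob_grip [239. 182.] 0.54 [ 0.436 -0.318  0.078]
scene counter [242. 167.] 0.95 [ 0.307 -0.351  0.048]
scene counter [243. 203.] 0.88 [ 0.477 -0.295  0.033]
scene counter [296. 199.] 0.77 [ 0.416 -0.146  0.028]
scene winder [375. 258.] 0.89 [ 0.596  0.115 -0.001]
scene winder [243. 240.] 0.17 [ 0.605 -0.257  0.004]
```

View pics/top.png

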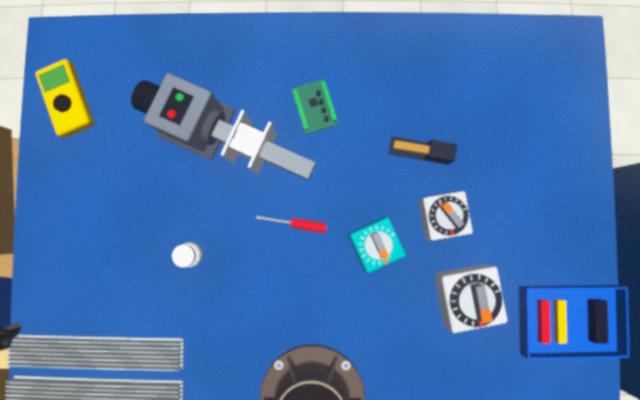

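View pics/scene.png

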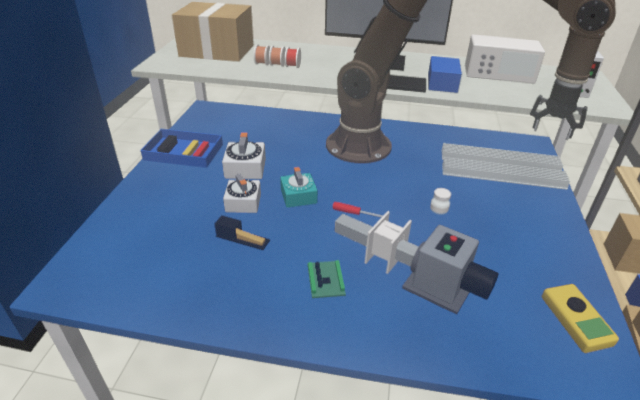

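The top picture shows the rack with the brass key at (422,150), nose to the left. The arbor is at (288,160) with the former at (246,140). The small white counter is at (447,216). The big one at (473,298) and the turquoise one at (378,245) are decoys. Next I refine positions from the depth.

```bash
cat > fit.py <<'E'
from h import *
z=np.load('top.npz'); im,D=z['im'],z['D']; C=cloud('top',D)
hsv=cv2.cvtColor(im,cv2.COLOR_RGB2HSV)
def fit(n,mask):
    p=C[mask]; r=cv2.minAreaRect((p[:,:2]*1000).astype(np.float32))
    _,_,V=np.linalg.svd(p[:,:2]-p[:,:2].mean(0),full_matrices=False)
    print(n,len(p),'mean',np.round(p.mean(0),3),'rect',np.round(r[0]),np.round(r[1]),'ang',np.round(np.degrees(np.arctan2(V[0,1],V[0,0])),1),'z',np.round(np.percentile(p[:,2],[5,50,95]),3))
X,Y,Z=C[...,0],C[...,1],C[...,2]
def box(x0,x1,y0,y1): return (X>x0)&(X<x1)&(Y>y0)&(Y<y1)&(D>0)
rk=box(.52,.66,-.37,-.15)
fit('brass',rk&(hsv[...,0]>10)&(hsv[...,0]<30)&(hsv[...,1]>100))
fit('rack',rk&(hsv[...,2]<70)&(Z>0.0)); fit('racktop',rk&(Z>0.04))
w=box(.45,.8,-.05,.2)
fit('arbor',w&(Z>.068)&(Z<.082)); fit('former',w&(Z>.110)&(Z<.124))
k=box(.35,.5,-.38,-.23)
fit('bar',k&(Z>.083)); fit('counter',k&(Z>.045)&(Z<.07)); fit('orange',k&(hsv[...,0]<16)&(hsv[...,1]>140)&(Z>.07))
fit('orangeall',k&(hsv[...,0]<18)&(hsv[...,1]>140))
E
python3 fit.py
```

```text
brass 310 mean [ 0.595 -0.237  0.02 ] rect [ 598. -237.] [84. 23.] ang -100.6 z [0.011 0.02  0.026]
rack 113 mean [ 0.566 -0.294  0.03 ] rect [ 569. -291.] [66. 29.] ang 70.8 z [0.009 0.03  0.049]
racktop 491 mean [ 0.582 -0.303  0.049] rect [ 583. -304.] [64. 42.] ang -101.8 z [0.045 0.049 0.052]
arbor 1151 mean [0.563 0.077 0.075] rect [576. 106.] [225. 107.] ang 65.2 z [0.072 0.076 0.078]
former 336 mean [0.594 0.145 0.117] rect [594. 144.] [ 70. 108.] ang -140.1 z [0.111 0.118 0.12 ]
bar 220 mean [ 0.43  -0.309  0.092] rect [ 430. -311.] [59. 17.] ang -143.3 z [0.087 0.092 0.095]
counter 1603 mean [ 0.428 -0.306  0.059] rect [ 429. -310.] [100. 100.] ang 150.9 z [0.052 0.059 0.066]
orange 61 mean [ 0.445 -0.297  0.093] rect [ 445. -298.] [18. 14.] ang -151.8 z [0.088 0.093 0.096]
orangeall 64 mean [ 0.445 -0.297  0.091] rect [ 447. -296.] [24. 14.] ang -149.4 z [0.085 0.093 0.096]
```

```bash
python3 -m pendant '[[[365,-829,0,0,0,-1.39],[365,-829,0,0,0,-1.39],[365,-829,0,0,0,-1.39],[365,-829,0,0,0,-1.39],[365,-829,0,0,0,-1.39],[365,-829,0,0,0,-1.39],[365,-829,0,0,0,-1.39],[365,-829,0,0,0,-1.39],[365,-829,0,0,0,-1.39],[365,-829,0,0,0,-1.39],[365,-829,0,0,0,-1.39],[365,-829,0,0,0,-1.39],[365,-829,0,0,0,-1.39],[365,-829,0,0,0,-1.39],[365,-829,0,0,0,-1.39],[365,-829,0,0,0,-1.39],[365,-829,0,0,0,-1.39],[365,-829,0,0,0,-1.39],[365,-829,0,0,0,-1.39],[365,-829,0,0,0,-1.39]]]'
cat > wr.py <<'E'
from h import *
import sys
def key(bot=bot):
    m=optics.camera_model('wrist'); im,D=optics.read_camera('wrist'); save(sys.argv[1],im)
    np.savez('wrist',im=im,D=D,**{k:np.array(v) for k,v in m.items()})
    C=cloud('wrist',D,m); hsv=cv2.cvtColor(im,cv2.COLOR_RGB2HSV)
    b=(hsv[...,0]>10)&(hsv[...,0]<32)&(hsv[...,1]>90)&(D>0)
    n,l,st,_=cv2.connectedComponentsWithStats(b.astype(np.uint8)); i=1+np.argmax(st[1:,4]); p=C[l==i]
    r=cv2.minAreaRect((p[:,:2]*1000).astype(np.float32))
    print('brass',len(p),r,'z',np.percentile(p[:,2],[2,50,98]))
    print(np.round(cv2.boxPoints(r),1).tolist())
    s=bot.get_state(); print(s['clock'],s['eef_pos'],s['ee_rot'])
    for q in sys.argv[2:]:
        for t in nets.pinpoint('wrist',q)[:2]: print(q,t['score'],t['centre'],[np.round(at_z('wrist',t['centre'],z,m),4) for z in (.016,.075,.085)])
key()
E
python3 wr.py w1 key_mid rack
```

```text
clock: 2.7
eef_pos: [0.5936, -0.2494, 0.2449]
ee_rot: [-3.141, 0.001, 1.374]
ft_force: [-0.3, 0.4, -0.4]
grip_width: 0.0857
finger_force: 0.0
brass 1380 ((595.7694091796875, -240.9529266357422), (90.56916809082031, 20.140439987182617), 78.29719543457031) z [0.00580098 0.02029311 0.02608204]
[[576.7000122070312, -283.29998779296875], [596.4000244140625, -287.29998779296875], [614.7999877929688, -198.6999969482422], [595.0999755859375, -194.60000610351562]]
2.75 [ 0.59360567 -0.24730157  0.24488717] [-3.14077864e+00 -3.13850859e-04  1.37595126e+00]
key_mid 0.82 [318.5, 175.7] [array([ 0.5911, -0.2576,  0.016 ]), array([ 0.594 , -0.2435,  0.075 ]), array([ 0.5945, -0.2411,  0.085 ])]
key_mid 0.27 [202.1, 236.8] [array([ 0.4356, -0.3051,  0.016 ]), array([ 0.4642, -0.2831,  0.075 ]), array([ 0.469 , -0.2794,  0.085 ])]
rack 0.56 [317.7, 177.0] [array([ 0.5899, -0.2589,  0.016 ]), array([ 0.593 , -0.2446,  0.075 ]), array([ 0.5936, -0.2422,  0.085 ])]
rack 0.25 [177.6, 268.4] [array([ 0.3907, -0.3413,  0.016 ]), array([ 0.4267, -0.3134,  0.075 ]), array([ 0.4328, -0.3087,  0.085 ])]
```

View pics/w1.png

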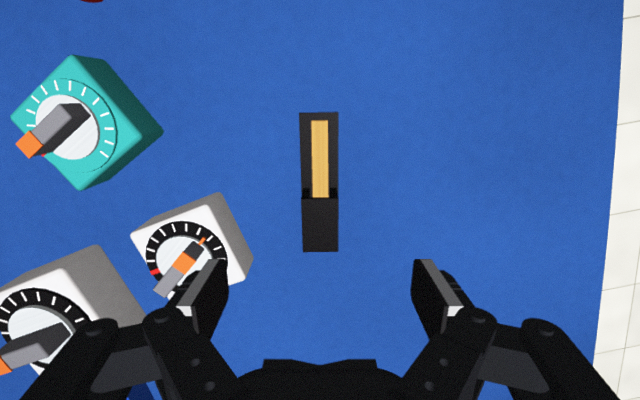

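The wrist picture shows the key straight ahead at (320,160), nose upward, with the pocket below it at (320,225). The fingers line up with it. I descend and grip.

```bash
python3 -m pendant '[[[0,0,-50,0,0,0],[0,0,-100,0,0,0],[0,0,-150,0,0,0],[0,0,-190,0,0,0],[0,0,-210,0,0,0],[0,0,-222,0,0,0],[0,0,-222,0,0,0],[0,0,-222,0,0,0]]]' 50 40 && python3 -m pendant '[[[0,0,0,0,0,0],[0,0,0,0,0,0],[0,0,0,0,0,0],[0,0,0,0,0,0],[0,0,0,0,0,0],[0,0,0,0,0,0]]]' 8 40
```

```text
clock: 3.65
eef_pos: [0.5947, -0.247, 0.0247]
ee_rot: [3.14, -0.0, 1.378]
ft_force: [0.1, -0.5, 1.3]
grip_width: 0.0502
finger_force: 0.0
clock: 4.25
eef_pos: [0.5947, -0.2476, 0.0248]
ee_rot: [3.139, -0.0, 1.377]
ft_force: [-0.6, 1.0, 6.7]
grip_width: 0.0169
finger_force: 40.2
```

```bash
python3 -m pendant '[[[2,10,1,0,0,0],[5,24,1,0,0,0],[8,38,1,0,0,0],[11,54,1,0,0,0],[14,70,1,0,0,0],[14,70,20,0,0,0],[14,70,60,0,0,0],[14,70,110,0,0,0],[14,70,140,0,0,0],[14,70,140,0,0,0]]]'
```

```text
clock: 5.25
eef_pos: [0.6103, -0.176, 0.1674]
ee_rot: [3.135, -0.001, 1.378]
ft_force: [0.9, -0.0, -2.5]
grip_width: 0.0169
finger_force: 39.5
```

```bash
python3 -m pendant '[[[-30,50,20,0,0,-0.1],[-60,95,40,0,0,-0.2],[-80,130,60,0,0,-0.24],[-90,161,60,0,0,-0.24],[-90,161,60,0,0,-0.24],[-90,161,60,0,0,-0.24],[-90,161,60,0,0,-0.24]]]'
python3 wr.py w2 mouth key_mid
python3 - <<'E'
from h import *
z=np.load('wrist.npz'); m={k:(z[k] if z[k].ndim else float(z[k])) for k in z.files if k not in('im','D')}
D=z['D']; C=cloud('wrist',D,m); np.save('C',C)
X,Y,Z=C[...,0],C[...,1],C[...,2]
for n,a,b in (('arbor',.068,.082),('former',.113,.123)):
    k=(D>0)&(Z>a)&(Z<b)&(X>.45)&(X<.75)&(Y>-.02)&(Y<.22)
    nn,l,st,_=cv2.connectedComponentsWithStats(k.astype(np.uint8))
    for i in 1+np.argsort(-st[1:,4])[:3]:
        p=C[l==i]; r=cv2.minAreaRect((p[:,:2]*1000).astype(np.float32)); print(n,len(p),r,np.median(p[:,2]),st[i][:4])
E
```

```text
clock: 5.95
eef_pos: [0.5175, -0.0161, 0.2226]
ee_rot: [-3.141, 0.001, 1.137]
ft_force: [0.3, -0.7, -2.4]
grip_width: 0.0167
finger_force: 39.8
brass 7858 ((488.13751220703125, -70.90253448486328), (228.71189880371094, 23.787479400634766), 61.82270431518555) z [0.21347935 0.21887397 0.22478454]
[[423.70001220703125, -166.10000610351562], [444.6000061035156, -177.3000030517578], [552.5999755859375, 24.299999237060547], [531.7000122070312, 35.5]]
6.0 [ 0.51762257 -0.01691675  0.2226644 ] [-3.14089562e+00  9.83910353e-04  1.13579058e+00]
mouth 0.92 [323.6, 12.2] [array([0.5861, 0.1224, 0.016 ]), array([0.5799, 0.1106, 0.075 ]), array([0.5788, 0.1087, 0.085 ])]
key_mid 0.89 [313.3, 289.5] [array([ 0.4499, -0.1449,  0.016 ]), array([ 0.4676, -0.1097,  0.075 ]), array([ 0.4706, -0.1037,  0.085 ])]
arbor 7755 ((553.423095703125, 60.313995361328125), (121.70245361328125, 107.84553527832031), 62.47901153564453) 0.07554880266264616 [252   7 143 157]
```

View pics/w2.png

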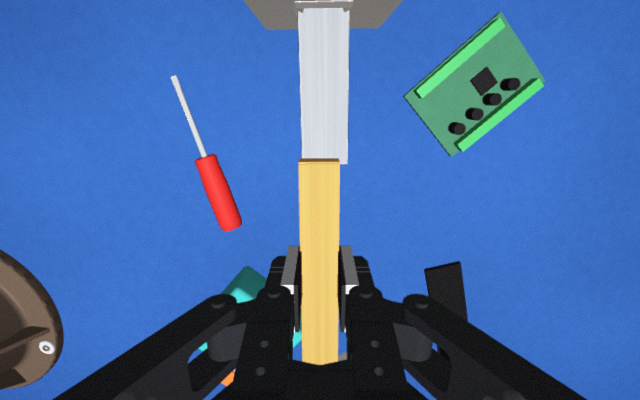

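The picture shows the key at (320,210) held straight with its nose at row 160, the arbor at (325,85) nearly in line, and the mouth at about (324,8). I compute both centrelines.

```bash
python3 - <<'E'
from h import *
z=np.load('wrist.npz'); m={k:(z[k] if z[k].ndim else float(z[k])) for k in z.files if k not in('im','D')}
C=np.load('C.npy'); D=z['D']; hsv=cv2.cvtColor(z['im'],cv2.COLOR_RGB2HSV)
def line(mask,rows):
    P=[]
    for r in rows:
        c=np.where(mask[r])[0]
        if len(c)>5: P.append(C[r,c].mean(0) if 0 else (C[r,c[0]]+C[r,c[-1]])/2); w=np.linalg.norm(C[r,c[-1]]-C[r,c[0]])
    P=np.array(P); mu=P.mean(0); d=np.linalg.svd(P-mu)[2][0]; d*=np.sign(d[1]); print(np.round(mu,4),np.round(d,3),np.degrees(np.arctan2(d[1],d[0])),'w',w); return mu,d
A=(C[...,2]>.07)&(C[...,2]<.081)&(D>0); A[:,:290]=0; A[:,360:]=0
a,da=line(A,range(25,150))
B=(hsv[...,0]>10)&(hsv[...,0]<32)&(hsv[...,1]>90)&(D>0); B[:,:285]=0;B[:,355:]=0
b,db=line(B,range(170,245))
ra=np.where(A[:,320])[0]; print('arbor end',C[ra[-1],320],'far',C[ra[0],320]); rb=np.where(B[:,320])[0]; print('nose',rb[0],C[rb[0]+1,320])
E
```

```text
[0.5567 0.0597 0.0753] [ 0.407  0.914 -0.   ] 66.00973082151759 w 0.03889109124774907
[0.5305 0.0124 0.2165] [ 0.414  0.905 -0.096] 65.43566355190467 w 0.01749828695614033
arbor end [0.52998675 0.00926242 0.07593935] far [0.57850706 0.11427909 0.07591762]
nose 159 [0.53947108 0.03051351 0.21011291]
```

```bash
python3 -m pendant '[[[18,35,0,0,0,0.005],[36,69,0,0,0,0.009],[36,69,-50,0,0,0.009],[36,69,-90,0,0,0.009],[36,69,-110,0,0,0.009],[36,69,-122,0,0,0.009],[36,69,-122,0,0,0.009],[36,69,-122,0,0,0.009]]]'
python3 wr.py w3 mouth
python3 - <<'E'
from h import *
z=np.load('wrist.npz'); m={k:(z[k] if z[k].ndim else float(z[k])) for k in z.files if k not in('im','D')}
D=z['D'];C=cloud('wrist',D,m); hsv=cv2.cvtColor(z['im'],cv2.COLOR_RGB2HSV)
B=(hsv[...,0]>10)&(hsv[...,0]<32)&(hsv[...,1]>90)&(D>0); B[:,:260]=0;B[:,380:]=0
rb=np.where(B[:,320])[0]; print(rb[0],C[rb[0]+1,320])
A=(C[...,2]>.07)&(C[...,2]<.081)&(D>0)
for r in range(rb[0]-30,rb[0]+80,12):
    a=np.where(A[r,240:400])[0]+240; c=np.where(B[r])[0]; print(r,a[[0,-1]] if len(a) else '',c[[0,-1]] if len(c) else '', np.round(C[r,c].mean(0),4) if len(c) else '')
E
```

```text
clock: 6.9
eef_pos: [0.5547, 0.052, 0.1021]
ee_rot: [3.14, -0.0, 1.145]
ft_force: [0.6, -0.9, -1.0]
grip_width: 0.0169
finger_force: 39.8
brass 7856 ((554.6447143554688, 52.7026481628418), (102.79281616210938, 19.78080177307129), 66.66990661621094) z [0.09308212 0.09846153 0.10424272]
[[525.2000122070312, 9.399999618530273], [543.4000244140625, 1.600000023841858], [584.0999755859375, 96.0], [565.9000244140625, 103.80000305175781]]
6.95 [0.55485376 0.05219766 0.10247934] [ 3.13994277e+00 -1.02544053e-03  1.14495364e+00]
mouth 0.75 [314.4, 131.0] [array([0.5754, 0.1051, 0.016 ]), array([0.5786, 0.1102, 0.075 ]), array([0.5791, 0.1111, 0.085 ])]
159 [0.57630706 0.09883505 0.08968645]
129   
141 [275 356]  
153 [276 356]  
165 [276 356] [299 339] [0.5753 0.0978 0.0942]
177 [277 355] [299 338] [0.5729 0.0932 0.0948]
189 [277 355] [300 338] [0.571  0.0882 0.0952]
201 [278 355] [299 338] [0.5686 0.0834 0.0959]
213 [279 354] [300 338] [0.5664 0.0782 0.0961]
225 [279 354] [300 338] [0.5641 0.0731 0.0967]
237 [280 353] [300 338] [0.5618 0.0679 0.0972]
```

View pics/w3.png

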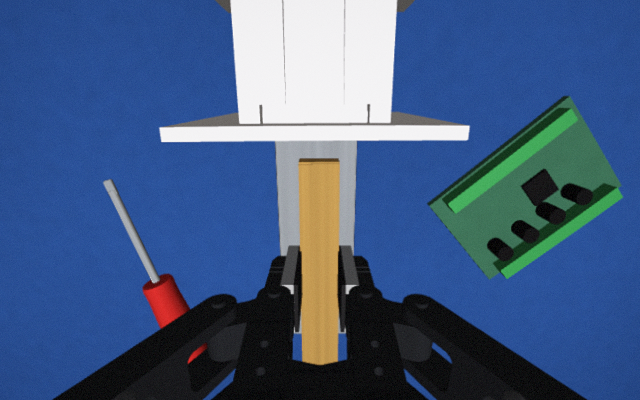

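```bash
python3 -m pendant '[[[-1.4,0.6,-3,0,0,0],[-1.4,0.6,-5,0,0,0],[3,10,-5,0,0,0],[7,19,-5,0,0,0],[11,28,-5,0,0,0],[15.5,38,-5,0,0,0],[15.5,38,-5,0,0,0]]]' && python3 -m pendant '[[[0,0,-1.5,0,0,0],[0,0,-3,0,0,0],[0,0,-3,0,0,0]]]'
```

```text
clock: 7.7
eef_pos: [0.5701, 0.0932, 0.0961]
ee_rot: [3.141, -0.001, 1.149]
ft_force: [0.3, 0.0, -2.7]
grip_width: 0.0171
finger_force: 39.8
clock: 8.0
eef_pos: [0.5692, 0.0903, 0.0938]
ee_rot: [-3.141, -0.0, 1.145]
ft_force: [-1.7, 0.6, 4.8]
grip_width: 0.0165
finger_force: 40.7
```

```bash
python3 -m pendant '[[[0,0,0,0,0,0],[0,0,0,0,0,0],[0,0,0,0,0,0],[0,0,20,0,0,0],[0,0,50,0,0,0],[-15,-32,60,0,0,0],[-28,-63,60,0,0,0],[-28,-63,60,0,0,0],[-28,-63,60,0,0,0]]]' 45 && python3 wr.py w4 key_mid
```

```text
clock: 8.9
eef_pos: [0.5412, 0.027, 0.1535]
ee_rot: [3.141, -0.001, 1.144]
ft_force: [0.1, 0.5, -0.1]
grip_width: 0.045
finger_force: 0.0
brass 5183 ((557.7484741210938, 64.54939270019531), (100.42459869384766, 17.7418212890625), 65.87870025634766) z [0.08832552 0.09340746 0.11024226]
[[529.0999755859375, 22.299999237060547], [545.2999877929688, 15.100000381469727], [586.4000244140625, 106.80000305175781], [570.2000122070312, 114.0]]
8.95 [0.541507   0.02801729 0.1533272 ] [-3.14157866e+00 -5.39323722e-04  1.14556648e+00]
key_mid 0.93 [314.2, 134.5] [array([0.5578, 0.0731, 0.016 ]), array([0.5613, 0.0788, 0.075 ]), array([0.5619, 0.0798, 0.085 ])]
```

View pics/w4.png

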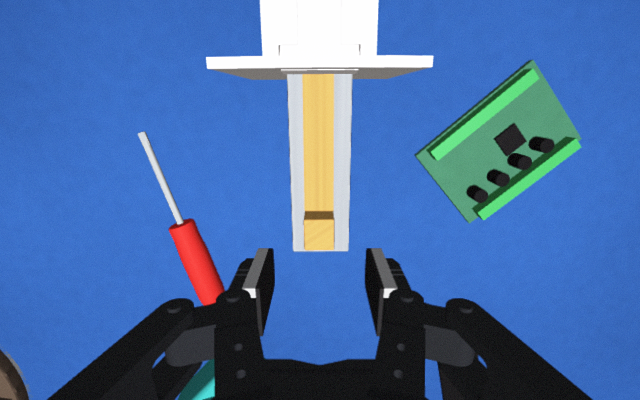

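The key lies straight in the slot at (318,150), with its head at (319,232) between the open fingers. I grip the head.

```bash
python3 -m pendant '[[[0,0,-30,0,0,0],[0,0,-53,0,0,0],[0,0,-53,0,0,0],[0,0,-53,0,0,0]]]' 45 && python3 -m pendant '[[[0,0,0,0,0,0],[0,0,0,0,0,0],[0,0,0,0,0,0],[0,0,0,0,0,0],[0,0,0,0,0,0],[4,9,0,0,0,0],[8,18,0,0,0,0],[11.5,25.5,0,0,0,0],[15,33,0,0,0,0],[17,38,0,0,0,0],[17,38,0,0,0,0]]]' 8 80
```

```text
clock: 9.4
eef_pos: [0.5415, 0.0281, 0.1003]
ee_rot: [-3.141, 0.001, 1.147]
ft_force: [-0.3, -0.6, 0.2]
grip_width: 0.0452
finger_force: 0.0
clock: 10.5
eef_pos: [0.5595, 0.0656, 0.1016]
ee_rot: [3.139, -0.001, 1.146]
ft_force: [-0.1, -1.4, 6.0]
grip_width: 0.0163
finger_force: 78.8
```

```bash
python3 -m pendant '[[[1,2.2,0,0,0,0],[2,4.5,0,0,0,0],[2.5,5.5,0,0,0,0],[3.3,7.3,0,0,0,0],[3.3,7.3,0,0,0,0]]]' && python3 -m pendant '[[[0.4,0.9,0,0,0,0],[0.8,1.8,0,0,0,0],[0.8,1.8,0,0,0,0]]]'
```

```text
clock: 11.0
eef_pos: [0.5623, 0.0717, 0.1016]
ee_rot: [3.14, 0.0, 1.144]
ft_force: [-2.2, -4.3, 6.2]
grip_width: 0.0162
finger_force: 78.8
clock: 11.3
eef_pos: [0.5631, 0.0734, 0.1016]
ee_rot: [3.14, 0.0, 1.144]
ft_force: [-3.4, -4.8, 6.9]
grip_width: 0.0164
finger_force: 78.8
```

```bash
python3 -m pendant '[[[0.4,0.9,0,0,0,0],[0.8,1.8,0,0,0,0],[0.8,1.8,0,0,0,0]]]' && python3 -m pendant '[[[0.4,0.9,0,0,0,0],[0.8,1.8,0,0,0,0],[0.8,1.8,0,0,0,0]]]'
```

```text
clock: 11.6
eef_pos: [0.5638, 0.075, 0.1016]
ee_rot: [3.14, 0.0, 1.144]
ft_force: [-2.2, -5.6, 7.4]
grip_width: 0.0162
finger_force: 78.9
clock: 11.9
eef_pos: [0.5638, 0.075, 0.1016]
ee_rot: [3.14, 0.003, 1.143]
ft_force: [-5.2, -10.9, 10.9]
grip_width: 0.0163
finger_force: 79.3
```

It stopped at the expected depth. I push a little more to seat it.

```bash
python3 -m pendant '[[[0.4,0.9,0,0,0,0],[0.8,1.8,0,0,0,0],[0.8,1.8,0,0,0,0]]]' && python3 -m pendant '[[[0.4,0.9,0,0,0,0],[0.4,0.9,0,0,0,0],[0.4,0.9,0,0,0,0]]]'
```

```text
clock: 12.2
eef_pos: [0.5638, 0.0751, 0.1016]
ee_rot: [3.141, 0.005, 1.142]
ft_force: [-9.2, -15.9, 13.3]
grip_width: 0.0164
finger_force: 79.7
clock: 12.5
eef_pos: [0.5639, 0.0751, 0.1016]
ee_rot: [3.141, 0.005, 1.141]
ft_force: [-11.5, -17.8, 15.5]
grip_width: 0.0162
finger_force: 80.0
```

```bash
python3 -m pendant '[[[-0.5,-1.1,0,0,0,0],[-1.2,-2.7,0.5,0,0,0],[-1.5,-3.4,1,0,0,0],[-1.5,-3.4,1,0,0,0]]]' && python3 -m pendant '[[[0,0,0,0,0,0],[0,0,0,0,0,0],[0,0,0,0,0,0],[0,0,0,0,0,0],[0,0,40,0,0,0],[0,0,90,0,0,0],[0,0,140,0,0,0],[0,0,140,0,0,0],[0,0,140,0,0,0]]]' 50
python3 - <<'E'
from h import *
m=optics.camera_model('wrist'); im,D=optics.read_camera('wrist'); save('w5',im)
C=cloud('wrist',D,m); hsv=cv2.cvtColor(im,cv2.COLOR_RGB2HSV)
b=(hsv[...,0]>10)&(hsv[...,0]<32)&(hsv[...,1]>90)&(D>0)&(C[...,2]>.08)&(C[...,1]>0)
p=C[b]; r=cv2.minAreaRect((p[:,:2]*1000).astype(np.float32)); print(len(p),r,np.round(cv2.boxPoints(r)).tolist(),np.percentile(p[:,2],[2,98]))
h=p[p[:,2]>.102]; print('head',len(h),h.mean(0))
print(bot.get_state()['joints'])
E
```

```text
clock: 12.9
eef_pos: [0.5638, 0.0751, 0.1017]
ee_rot: [3.14, 0.002, 1.143]
ft_force: [-0.5, -8.0, -3.3]
grip_width: 0.0161
finger_force: 79.0
clock: 13.8
eef_pos: [0.5643, 0.078, 0.2426]
ee_rot: [3.14, -0.002, 1.146]
ft_force: [-0.5, -0.1, -1.5]
grip_width: 0.0502
finger_force: 0.0
1236 ((566.3106689453125, 130.68582153320312), (129.39981079101562, 75.59774017333984), 74.09972381591797) [[512.0, 79.0], [585.0, 58.0], [620.0, 183.0], [548.0, 203.0]] [0.08511653 0.1108751 ]
head 497 [0.56401551 0.07603081 0.11241043]
[-0.76154132  0.40389227  0.7413404   1.76135086 -0.30404904  1.09423075
 -0.34322574]
```

```bash
python3 -m pendant '[[[-20,-50,0,0,0,-0.1],[-35,-98,0,0,0,-0.2],[-50,-146,0,0,0,-0.3],[-67,-192,0,0,0,-0.4],[-84,-238,0,0,0,-0.5],[-101,-285,0,0,0,-0.5],[-118,-330,0,0,0,-0.5],[-134,-375,0,0,0,-0.5],[-134,-385,0,0,0,-0.5],[-134,-385,0,0,0,-0.5],[-134,-385,0,0,0,-0.5],[-134,-385,0,0,0,-0.5]]]'
cat > knob.py <<'E'
from h import *
import sys
m=optics.camera_model('wrist'); im,D=optics.read_camera('wrist'); save(sys.argv[1],im)
C=cloud('wrist',D,m); hsv=cv2.cvtColor(im,cv2.COLOR_RGB2HSV); X,Y,Z=C[...,0],C[...,1],C[...,2]
near=(D>0)&(np.hypot(X-.43,Y+.31)<.055)
bar=near&(Z>.084)&(Z<.1)
p=C[bar]; r=cv2.minAreaRect((p[:,:2]*1000).astype(np.float32)); print('bar',len(p),r); c=np.array(r[0])/1000
o=C[bar&(hsv[...,0]<18)&(hsv[...,1]>150)]; print('orange',len(o),o.mean(0),np.degrees(np.arctan2(*(o.mean(0)-[*c,0])[[1,0]])))
d=C[near&(Z<.07)&((hsv[...,0]<4)|(hsv[...,0]>174))&(hsv[...,1]>170)]
print('red',len(d)); 
if len(d): print(d.mean(0),np.degrees(np.arctan2(*(d.mean(0)-[*c,0])[[1,0]])))
s=bot.get_state(); print(s['clock'],s['eef_pos'],s['ee_rot'],s['joints'])
E
python3 knob.py w6
```

```text
clock: 15.05
eef_pos: [0.4304, -0.3054, 0.2405]
ee_rot: [-3.14, 0.0, 0.648]
ft_force: [0.5, -0.3, 0.1]
grip_width: 0.0499
finger_force: 0.0
bar 1131 ((430.61016845703125, -311.6508483886719), (59.244754791259766, 16.07834815979004), 37.00129318237305)
orange 364 [ 0.44606308 -0.29943721  0.09358147] 38.322076995394845
red 61
[ 0.39155582 -0.31866509  0.06019271] -169.81811424710483
15.1 [ 0.43049099 -0.3054965   0.2407544 ] [-3.14037591e+00  8.31166905e-05  6.48671088e-01] [-0.17204162  0.37111657  0.93180326  1.86468159 -0.33752725  1.07481824
 -0.03057684]
```

View pics/w6.png

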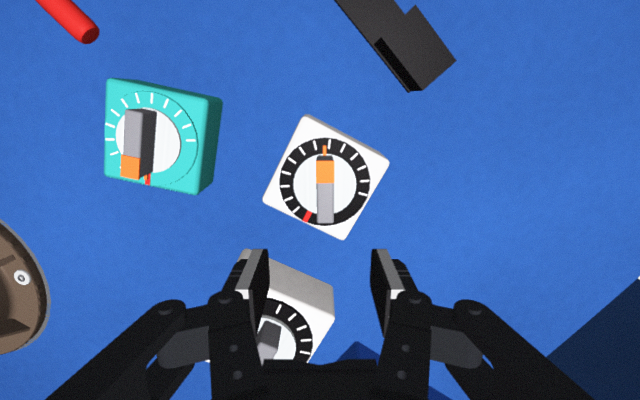

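The picture shows the knob at (325,185), orange end up, and the red mark at (307,216). The knob has about 153° (2.67 rad) to turn anticlockwise. I grip it and turn.

```bash
python3 -m pendant '[[[0,-6,-50,0,0,0],[0,-6,-100,0,0,0],[0,-6,-140,0,0,0],[0,-6,-158,0,0,0],[0,-6,-158,0,0,0],[0,-6,-158,0,0,0]]]' 50 40 && python3 -m pendant '[[[0,0,0,0,0,0],[0,0,0,0,0,0],[0,0,0,0,0,0],[0,0,0,0,0,0],[0,0,0,0,0,0],[0,0,0,0,0,0]]]' 5 40
```

```text
clock: 15.7
eef_pos: [0.4303, -0.3129, 0.0838]
ee_rot: [-3.142, 0.0, 0.647]
ft_force: [0.1, 0.6, -0.0]
grip_width: 0.0498
finger_force: 0.0
clock: 16.3
eef_pos: [0.4297, -0.3122, 0.0845]
ee_rot: [-3.14, -0.002, 0.646]
ft_force: [-3.7, 7.6, 12.8]
grip_width: 0.0151
finger_force: 40.3
```

```bash
python3 -m pendant '[[[0,0,2,0,0,0],[0,0,2,0,0,0.12],[0,0,2,0,0,0.24],[0,0,2,0,0,0.36],[0,0,2,0,0,0.48],[0,0,2,0,0,0.6],[0,0,2,0,0,0.72],[0,0,2,0,0,0.84],[0,0,2,0,0,0.96],[0,0,2,0,0,1.08],[0,0,2,0,0,1.2],[0,0,2,0,0,1.32],[0,0,2,0,0,1.44],[0,0,2,0,0,1.56],[0,0,2,0,0,1.68],[0,0,2,0,0,1.8],[0,0,2,0,0,1.9],[0,0,2,0,0,1.9]]]'; python3 -c "
from h import *
s=bot.get_state(); print(s['joints'],s['moment'])"
```

```text
clock: 18.1
eef_pos: [0.43, -0.3122, 0.0848]
ee_rot: [3.141, -0.001, 2.55]
ft_force: [3.2, 2.8, -14.1]
grip_width: 0.0152
finger_force: 42.4
[ 0.37275653  0.48329295  0.20999982  1.98682482 -0.15494735  0.68724046
  1.65888832] [ 0.53293635 -0.94203098  0.04062516]
```

```bash
python3 -m pendant '[[[0,0,-1,0,0,0],[0,0,-1,0,0,0],[0,0,-1,0,0,0],[0,0,-1,0,0,0],[0,0,30,0,0,0],[0,0,60,0,0,0],[0,0,60,0,0,-0.14],[0,0,60,0,0,-0.28],[0,0,60,0,0,-0.42],[0,0,60,0,0,-0.56],[0,0,60,0,0,-0.7],[0,0,60,0,0,-0.84],[0,0,60,0,0,-0.98],[0,0,60,0,0,-1.12],[0,0,60,0,0,-1.26],[0,0,60,0,0,-1.4],[0,0,60,0,0,-1.54],[0,0,60,0,0,-1.57],[0,0,60,0,0,-1.57]]]' 50 && python3 -m pendant '[[[0,0,0,0,0,-0.14],[0,0,0,0,0,-0.28],[0,0,0,0,0,-0.42],[0,0,0,0,0,-0.56],[0,0,0,0,0,-0.7],[0,0,0,0,0,-0.84],[0,0,0,0,0,-0.98],[0,0,0,0,0,-1.12],[0,0,0,0,0,-1.26],[0,0,0,0,0,-1.4],[0,0,0,0,0,-1.54],[0,0,0,0,0,-1.57],[0,0,0,0,0,-1.57]]]'
python3 knob.py w7
```

```text
clock: 20.0
eef_pos: [0.4298, -0.3134, 0.1454]
ee_rot: [3.141, 0.0, 0.978]
ft_force: [0.4, -0.1, -0.9]
grip_width: 0.0501
finger_force: 0.0
clock: 21.3
eef_pos: [0.4296, -0.3134, 0.1452]
ee_rot: [3.141, 0.0, -0.59]
ft_force: [0.1, 0.3, 0.7]
grip_width: 0.0503
finger_force: 0.0
bar 2447 ((429.5252380371094, -312.15496826171875), (16.12070655822754, 61.2496452331543), 56.30023956298828)
orange 707 [ 0.41365314 -0.30151196  0.09359538] 146.15622638181887
red 114
[ 0.39093752 -0.31861082  0.06016254] -170.50219322153166
21.35 [ 0.42964638 -0.31342362  0.14524635] [ 3.14139927e+00  2.82707126e-04 -5.89618992e-01] [-0.20290977  0.60848014  1.09517845  1.97518851 -0.66215153  0.9723327
 -0.93912003]
```

```bash
python3 -m pendant '[[[0,1,-40,0,0,0],[0,1,-59,0,0,0],[0,1,-59,0,0,0],[0,1,-59,0,0,0]]]' 50 && python3 -m pendant '[[[0,0,0,0,0,0],[0,0,0,0,0,0],[0,0,0,0,0,0],[0,0,0,0,0,0],[0,0,0,0,0,0],[0,0,1,0,0,0.1],[0,0,1,0,0,0.2],[0,0,1,0,0,0.3],[0,0,1,0,0,0.4],[0,0,1,0,0,0.5],[0,0,1,0,0,0.6],[0,0,1,0,0,0.66],[0,0,1,0,0,0.7],[0,0,1,0,0,0.7]]]' 5 40; python3 -c "
from h import *
s=bot.get_state(); print(s['moment'])"
python3 -m pendant '[[[0,0,0,0,0,0.03],[0,0,0,0,0,0.06],[0,0,0,0,0,0.06]]]'; python3 -c "
from h import *
s=bot.get_state(); print(s['moment'])"
python3 -m pendant '[[[0,0,0,0,0,0.03],[0,0,0,0,0,0.04],[0,0,0,0,0,0.04]]]'; python3 -c "
from h import *
s=bot.get_state(); print(s['moment'])"
```

```text
clock: 21.75
eef_pos: [0.4296, -0.3128, 0.0869]
ee_rot: [3.142, 0.0, -0.593]
ft_force: [0.0, -0.3, 0.7]
grip_width: 0.0501
finger_force: 0.0
clock: 23.15
eef_pos: [0.4306, -0.3119, 0.0876]
ee_rot: [-3.141, -0.001, 0.108]
ft_force: [3.6, 2.3, -5.6]
grip_width: 0.0145
finger_force: 40.8
[ 0.26966849 -0.88836482  0.09569905]
clock: 23.45
eef_pos: [0.4306, -0.3118, 0.0875]
ee_rot: [-3.141, -0.001, 0.168]
ft_force: [3.9, 2.9, -4.3]
grip_width: 0.0148
finger_force: 41.1
[ 0.54413009 -1.08191218 -0.00738737]
clock: 23.75
eef_pos: [0.4306, -0.3118, 0.0876]
ee_rot: [-3.141, -0.002, 0.205]
ft_force: [4.9, 3.0, -3.3]
grip_width: 0.0149
finger_force: 44.1
[ 0.73210208 -1.16110123 -0.97983465]
```

```bash
python3 -m pendant '[[[0,0,-0.5,0,0,0],[0,0,-0.5,0,0,0],[0,0,-0.5,0,0,0],[0,0,-0.5,0,0,0],[0,0,30,0,0,0],[0,0,70,0,0,0],[0,0,110,0,0,0],[0,0,110,0,0,0],[0,0,110,0,0,0],[0,0,110,0,0,0]]]' 50
python3 knob.py w8; python3 - <<'E'
from h import *
im,D=optics.read_camera('top'); np.savez('top2',im=im,D=D); C=cloud('top',D); hsv=cv2.cvtColor(im,cv2.COLOR_RGB2HSV)
k=(C[...,2]>.1)&(abs(C[...,0]-.56)<.05)&(abs(C[...,1]-.07)<.04)&(hsv[...,0]>10)&(hsv[...,0]<32)&(hsv[...,1]>90)
print(k.sum(),C[k].mean(0)); w=cv2.imread('pics/w8.png'); t=cv2.cvtColor(im,cv2.COLOR_RGB2BGR)
a=cv2.resize(t[90:240,190:390],None,fx=2,fy=2); cv2.imwrite('pics/fin.png',np.hstack([a,w[60:360,130:510]]))
E
```

```text
clock: 24.75
eef_pos: [0.4293, -0.3118, 0.1965]
ee_rot: [-3.141, 0.001, 0.206]
ft_force: [0.5, 0.5, -0.6]
grip_width: 0.0502
finger_force: 0.0
bar 1590 ((429.92913818359375, -312.2160949707031), (60.74467086791992, 16.1334228515625), 10.116342544555664)
orange 466 [ 0.4101787  -0.3155966   0.09359014] -170.2873181305667
red 0
24.8 [ 0.42919193 -0.31182357  0.19631373] [-3.14039406e+00  1.40471523e-03  2.05809337e-01] [-0.13830162  0.4411036   0.92667118  1.91540054 -0.41896629  0.99390892
 -0.38660793]
76 [0.56197981 0.0757854  0.10923326]
```

View pics/fin.png

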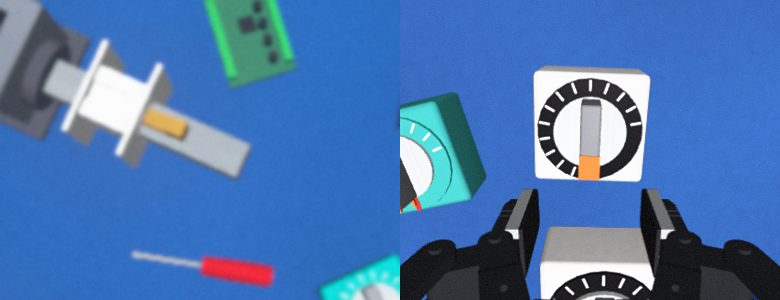

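The key is seated with only its head side showing at (165,122). The knob's orange end covers the red mark at (590,170). I hand in.

```bash
python3 -c "
from bench import ticket
print(ticket.hand_in())"
```

```text
the job is handed in; nothing more can be done
None
```

The brass key is wedged tight in the coil former (pushed to about 21 N at the expected depth), the reset knob is back at its zero stop, and the job was handed in at about 25 s; no verdict was returned.

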